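# Stack the wet medal trays for the curing oven

## Robot

A 7-joint arm with a two-finger parallel gripper is mounted at the origin on the work surface. World frame = base frame: x ahead of the robot, y to its left, z up, the work surface at z = 0. Lengths are in mm, angles in rad, forces in N, time in s.
With the tool pointing down it reaches from about 425 to 875 mm from the base axis. Payload 9.9 kg.
Tool frame: the origin (TCP) lies midway between the tips of the shut fingers; the grasp point (between the pads) lies 19 mm behind it; z points along the fingers, y is the line along which they close (so a half turn about z gives the same grasp; the last joint's range is limited). The gripper opens to 85 mm and grips with 20 to 120 N. Pads are 22 mm wide; open, the fingers measure 114 mm over their backs; the gripper's body (76 mm by 85 mm) begins 54 mm behind the grasp point. The pads swing forward as they close: fully open they stand 13 mm farther back than shut.
Start: joints at [1.19, 0.576, 0.025, 1.437, -0.015, 1.129, -0.057], TCP at [197.416, -645.489, 231.289] pointing down, gripper open.
Joint ranges: [-2.76, 2.76], [-0.34, 2.15], [-1.52, 1.57], [0.19, 2.46], [-1.09, 4.23], [0.17, 1.99], [-2.82, 2.82]. Speed limits (rad/s): [2.22, 2.22, 3.01, 3.01, 3.14, 3.14, 3.14].

## Interface

Orientations are given as a unit quaternion [x, y, z, w].
In Python, from plant import arm gives the robot as it stands. Calls block until the motion is done:
- arm.reach(position, orientation): joint-space move of the TCP to a pose.
- arm.move_linear(position, rot=None, feed=150): straight line of the TCP; rot=None keeps the orientation; feed is the mean speed in mm/s.
- arm.move_joints(angles): joint-space move.
- arm.grip(opening, newtons=None): finger opening in mm; newtons is the grip in N (None keeps the last); returns when the fingers have stopped.
- arm.wait(seconds).
- arm.inverse_kinematics(position, orientation): joint angles nearest the present ones, or None.
- arm.read_state(): the state.
- arm.capture(name): name is "scene" or "top" or "wrist"; returns a dict with "pixels" (420x560x3 uint8, red, green, blue), "mtx" (3x3 intrinsics, pixels), "pose" (4x4, takes a point from camera to world coordinates). Camera axes: x right, y up, looking along -z (the intrinsics and any distortion apply to the point x, -y, -z); pixel columns grow to the right and rows downward; lengths in mm; the calibration is good to about 2 mm. A picture is of the moment at which its call begins. There is no depth.
A pose or a line that the arm cannot do raises arm.IKError and nothing moves.
- arm.job_done(): hands the job in; it is judged then, once.
The state is a dict: "t": time; "qpos": joint angles; "qd": joint speeds; "tau": joint torques, N m; "eef_pos": TCP position; "eef_rot": TCP orientation; "contact_force": force on the tool from outside, world axes, zero at the start; "moment": the same for the moment, N m; "grip_width": finger opening in mm; "finger_force": force on a finger pad.
Only numpy, scipy, OpenCV 4.12 (cv2) and the standard library are available. Lean on these libraries where they do the work, as an engineer would, in place of code of your own. Each camera call takes 0.05 s, during which the arm holds its last target. There are 200 camera calls.

## Task

Stack the trays of freshly enamelled medals on the aluminium oven pallet, deepest at the bottom: first the tray of crosses, then the tray of round medals, then the shallow tray of bars, and last the white dust cover on top, each nested fully home in the one below. The enamel is still wet, so keep the trays level and set each one down gently, and leave the other things on the bench where they are.

Things in the scene. Friction and masses are not known exactly. Their poses are not given: they have to be found in the camera images.
- cross_tray_mid (a point): Loose black tray with two 43 mm crosses, steel with yellow enamel, fixed in it. 104 (own x) x 62 (y) mm, 38 high, about 400 g. Lowest 5 mm: a smaller foot 90 x 48; above it straight 3 mm walls to an open rim, 98 x 56 inside: the next foot drops in with 4 mm play all round till its shoulder rests on the rim. Grip across the 62 mm, mid-length. Point: centre, 19 mm above the underside; z up.
- round_tray_mid (a point): Loose black tray with two 39 mm round medals, steel with yellow enamel, fixed in it. 104 (own x) x 62 (y) mm, 32 high, about 330 g. Lowest 5 mm: a smaller foot 90 x 48; above it straight 3 mm walls to an open rim, 98 x 56 inside: the next foot drops in with 4 mm play all round till its shoulder rests on the rim. Grip across the 62 mm, mid-length. Point: centre, 16 mm above the underside; z up.
- bar_tray_mid (a point): Loose black tray with two 74 x 14 mm bars, steel with yellow enamel, fixed in it. 104 (own x) x 62 (y) mm, 26 high, about 260 g. Lowest 5 mm: a smaller foot 90 x 48; above it straight 3 mm walls to an open rim, 98 x 56 inside: the next foot drops in with 4 mm play all round till its shoulder rests on the rim. Grip across the 62 mm, mid-length. Point: centre, 13 mm above the underside; z up.
- cover_handle (a point): Loose white dust cover, about 140 g: plate 104 (own x) x 62 (y) x 6 mm on a foot 90 x 48 x 5 like a tray's. On top a black strap handle: a bar along own x, 70 long, 12 wide, 12 high, 14 mm clear of the plate, on two legs. Grip the bar across its 12 mm from above. Point: centre of the bar, 31 mm above the cover's underside, 6 mm below its top; z up.
- pallet_seat (a point): Fixed aluminium oven pallet: plate 126 (own x) x 84 (y) x 6 mm with a raised seat frame like a tray's rim, 104 x 62 outside, 98 x 56 inside, 8 high. A tray sits with its foot inside the frame and its shoulder on it, its underside 9 mm above the table. Point: centre of the frame at its upper edge, 14 mm above the table; x along its length, z up.
- jar_mid (a point): Bystander, to be left: white screw jar, 60 mm across, 72 mm high, standing among the trays. Point: half-way up on its axis.
- cup_mid (a point): Bystander, to be left: empty white mixing cup, 68 mm across, 78 mm high, standing among the trays. Point: half-way up on its axis.
- hardener_mid (a point): Bystander, to be left: amber bottle, 56 mm across, 150 mm high, at the left. Point: half-way up on its axis.
- brush_mid (a point): Bystander, to be left: flat brush about 230 mm long, 16 mm high, lying beyond the trays. Point: near its ferrule, 8 mm up.
- sample_mid (a point): Bystander, to be left: a single round medal, 50 mm across, 7 mm thick, lying at the right of the trays. Point: its middle, 3 mm up.

How it is judged (in metres and radians):
On the way, in this order (a step that is already met when the one before it is completed fails the run):
1. the tray of crosses sits in the pallet's seat (horizontal distance between cross_tray_mid and pallet_seat below 0.008 m and z of cross_tray_mid in the frame of pallet_seat between 0.0115 and 0.0165 m and angle between the x axis of cross_tray_mid and the x axis of pallet_seat, either way round below 0.15 rad and angle between cross_tray_mid's own z axis and vertical below 0.05 rad and linear speed of cross_tray below 0.02 m/s), for 0.2 s.
2. the tray of round medals is nested on the tray of crosses (horizontal distance between round_tray_mid and cross_tray_mid below 0.008 m and z of round_tray_mid in the frame of cross_tray_mid between 0.0275 and 0.0325 m and angle between the x axis of round_tray_mid and the x axis of cross_tray_mid, either way round below 0.15 rad and angle between round_tray_mid's own z axis and vertical below 0.05 rad and linear speed of round_tray below 0.02 m/s), for 0.2 s.
3. the tray of bars is nested on the tray of round medals (horizontal distance between bar_tray_mid and round_tray_mid below 0.008 m and z of bar_tray_mid in the frame of round_tray_mid between 0.0215 and 0.0265 m and angle between the x axis of bar_tray_mid and the x axis of round_tray_mid, either way round below 0.15 rad and angle between bar_tray_mid's own z axis and vertical below 0.05 rad and linear speed of bar_tray below 0.02 m/s), for 0.2 s.
4. the dust cover is nested on the tray of bars (horizontal distance between cover_handle and bar_tray_mid below 0.008 m and z of cover_handle in the frame of bar_tray_mid between 0.0365 and 0.0415 m and angle between the x axis of cover_handle and the x axis of bar_tray_mid, either way round below 0.15 rad and angle between cover_handle's own z axis and vertical below 0.05 rad and linear speed of cover below 0.02 m/s), for 0.2 s.
At the end, for the whole second after the job is handed in: Pallet, crosses, round medals, bars, cover from the bottom up, each foot inside the rim below and its shoulder on it: height within 2.5 mm, centres within 8 mm, parallel within 0.15 rad, level within 0.05 rad, all let go and at rest (under 10 mm/s) (horizontal distance between cross_tray_mid and pallet_seat below 0.008 m and z of cross_tray_mid in the frame of pallet_seat between 0.0115 and 0.0165 m and angle between the x axis of cross_tray_mid and the x axis of pallet_seat, either way round below 0.15 rad and angle between each of cross_tray_mid, round_tray_mid, bar_tray_mid, cover_handle's own z axis and vertical below 0.05 rad and horizontal distance between round_tray_mid and cross_tray_mid below 0.008 m and z of round_tray_mid in the frame of cross_tray_mid between 0.0275 and 0.0325 m and angle between the x axis of round_tray_mid and the x axis of cross_tray_mid, either way round below 0.15 rad and horizontal distance between bar_tray_mid and round_tray_mid below 0.008 m and z of bar_tray_mid in the frame of round_tray_mid between 0.0215 and 0.0265 m and angle between the x axis of bar_tray_mid and the x axis of round_tray_mid, either way round below 0.15 rad and horizontal distance between cover_handle and bar_tray_mid below 0.008 m and z of cover_handle in the frame of bar_tray_mid between 0.0365 and 0.0415 m and angle between the x axis of cover_handle and the x axis of bar_tray_mid, either way round below 0.15 rad and linear speed of each of cross_tray, round_tray, bar_tray, cover below 0.01 m/s); the robot touches nothing.
It fails at once if a tray of wet medals tips more than 0.3 rad from level (angle between any of cross_tray_mid, round_tray_mid, bar_tray_mid's own z axis and vertical above 0.3 rad).
It fails at once if a tray or the cover is dropped or slammed into place (faster than 0.35 m/s in the last 25 mm above its seat) ((horizontal distance between cross_tray_mid and pallet_seat below 0.03 m and z of cross_tray_mid in the frame of pallet_seat between 0.014 and 0.039 m and linear speed of cross_tray above 0.35 m/s) or (horizontal distance between round_tray_mid and cross_tray_mid below 0.03 m and z of round_tray_mid in the frame of cross_tray_mid between 0.03 and 0.055 m and linear speed of round_tray above 0.35 m/s) or (horizontal distance between bar_tray_mid and round_tray_mid below 0.03 m and z of bar_tray_mid in the frame of round_tray_mid between 0.024 and 0.049 m and linear speed of bar_tray above 0.35 m/s) or (horizontal distance between cover_handle and bar_tray_mid below 0.03 m and z of cover_handle in the frame of bar_tray_mid between 0.039 and 0.064 m and linear speed of cover above 0.35 m/s)).
It fails at once if a bystander is moved more than 25 mm (distance of any of jar_mid, cup_mid, hardener_mid, brush_mid, sample_mid from where it was at the start of the episode above 0.025 m).
It also fails if it takes over 104 s, if anything falls off the work surface, if the arm or the gripper's body presses on something with over 40 N, if the wrist force passes 120 N, or if a joint passes its speed limit or range.

## Working session

There is one attempt and no reset: what is moved stays moved. The work goes in short steps, each a Python script; the robot and the scene stay as the last script left them, time stands still between calls to the robot, and variables do not carry over. Pictures are saved under pics/ and viewed, at most 14 in all, crops included, and the job is handed in when it is done.

```bash
ls; mkdir -p pics; python3 - <<'E'
from plant import arm
import cv2
for n in("top","scene"):
    c=arm.capture(n); cv2.imwrite(f"pics/{n}0.png",c["pixels"][:,:,::-1]); print(n,c["mtx"].tolist(),c["pose"].round(3).tolist(),[k for k in c])
s=arm.read_state();print(s["t"],s["eef_rot"])
E
```

```text
pics
top [[450.77633657799936, 0.0, 289.84838561087815], [0.0, 450.77633657799936, 209.64531106711593], [0.0, 0.0, 1.0]] [[0.001, 0.987, -0.162, 368.816], [-1.0, 0.001, 0.004, 39.82], [0.004, 0.162, 0.987, 1335.216], [0.0, 0.0, 0.0, 1.0]] ['pixels', 'mtx', 'pose']
scene [[416.89618499034776, 0.0, 280.08546577335085], [0.0, 416.89618499034776, 214.99374469803197], [0.0, 0.0, 1.0]] [[0.779, -0.337, 0.529, 1138.466], [0.627, 0.408, -0.664, -691.805], [0.008, 0.849, 0.529, 664.162], [0.0, 0.0, 0.0, 1.0]] ['pixels', 'mtx', 'pose']
0.1 [ 9.89007468e-01  1.47863830e-01 -1.51999608e-04 -7.01576732e-04]
```

View pics/top0.png

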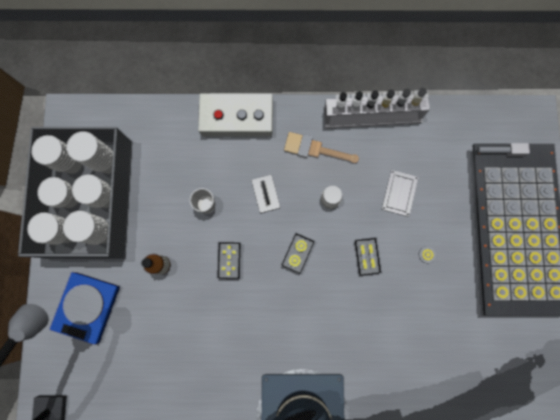

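View pics/scene0.png

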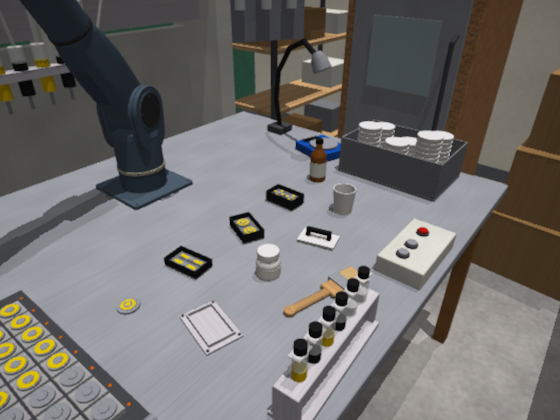

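Top view: crosses (229,261), rounds (298,254), bars (368,257), cover (266,194), pallet (400,194); jar (332,197) and cup (203,203) stand among them.

```bash
cat > h.py <<'E'
from plant import arm
import numpy as np, cv2
def quat(a): return [np.cos(a/2),np.sin(a/2),0,0]
def plane(c,uv,z):
    uv=np.atleast_2d(np.asarray(uv,float)); K=c["mtx"]; T=c["pose"]
    d=np.c_[(uv[:,0]-K[0,2])/K[0,0],-(uv[:,1]-K[1,2])/K[1,1],-np.ones(len(uv))]@T[:3,:3].T
    o=T[:3,3]; return o+d*((z-o[2])/d[:,2])[:,None]
def proj(c,p):
    q=(np.asarray(p,float)-c["pose"][:3,3])@c["pose"][:3,:3]; K=c["mtx"]
    return np.array([K[0,2]-K[0,0]*q[0]/q[2],K[1,2]+K[1,1]*q[1]/q[2]])
def rect(pts):
    "centre, yaw of long side in (-pi/2,pi/2], sizes"
    (c,s,a)=cv2.minAreaRect(np.float32(pts[:,:2]))
    a=np.radians(a)
    if s[0]<s[1]: a+=np.pi/2; s=s[::-1]
    a=(a+np.pi/2)%np.pi-np.pi/2
    return np.array(c),a,s
def blob(mask,uv):
    "contour whose centre is nearest uv, area>60"
    cs,_=cv2.findContours(mask.astype(np.uint8),cv2.RETR_EXTERNAL,cv2.CHAIN_APPROX_NONE)
    cs=[k for k in cs if cv2.contourArea(k)>60]
    k=min(cs,key=lambda k:np.hypot(*(np.mean(k[:,0],0)-uv)))
    return k[:,0]
E
python3 - <<'E'
from h import *
c=arm.capture("top"); g=c["pixels"].max(2)
for n,uv,z,dark in[("cross",(229,261),38,1),("round",(298,254),32,1),("bar",(368,257),26,1),("cover",(266,194),11,0),("pallet",(400,194),6,0)]:
    m=(g<60) if dark else (g>175)
    if not dark: m=cv2.morphologyEx(m.astype(np.uint8),cv2.MORPH_CLOSE,np.ones((7,7)))
    k=blob(m,uv); ce,a,s=rect(plane(c,k,z)); print(n,ce.round(1),round(a,3),np.round(s,1))
for n,uv,z in[("jar",(332,192),72),("cup",(202,196),78),("bottle",(149,264),150),("med",(428,255),7)]: print(n,plane(c,uv,z).round())
c=arm.capture("wrist");cv2.imwrite("pics/w0.png",c["pixels"][:,:,::-1]);print(c["mtx"],c["pose"].round(2),arm.read_state()["eef_pos"])
E
```

```text
cross [426.1 439.6] 0.811 [28.9 27.5]
round [59.   7.1] -1.446 [124.1  37. ]
bar [ 480.1 -517. ] -0.001 [398.8  12.2]
cover [636.  108.1] 0.253 [101.5  60.7]
pallet [ 638.8 -297.3] -0.272 [123.3  80.9]
jar [[627. -86.  72.]]
cup [[613. 284.  78.]]
bottle [[419. 402. 150.]]
med [[ 452. -372.    7.]]
[[298.12882605   0.         277.82219038]
 [  0.         298.12882605 207.2651083 ]
 [  0.           0.           1.        ]] [[ 2.9000e-01  9.1000e-01  2.9000e-01  2.7176e+02]
 [-9.6000e-01  2.8000e-01  9.0000e-02 -6.2101e+02]
 [-0.0000e+00 -3.0000e-01  9.5000e-01  3.7328e+02]
 [ 0.0000e+00  0.0000e+00  0.0000e+00  1.0000e+00]] [ 197.37170308 -645.24879953  230.7881877 ]
```

```bash
python3 - <<'E'
from h import *
c=arm.capture("top"); g=c["pixels"].max(2)
for n,uv,z in[("cross",(229,261),38),("round",(298,254),32),("bar",(368,257),26)]:
    u,v=uv; w=g[v-28:v+28,u-28:u+28]; t,m=cv2.threshold(w,0,1,cv2.THRESH_BINARY_INV+cv2.THRESH_OTSU)
    k=blob(m,(28,28))+np.array([u-28,v-28]); ce,a,s=rect(plane(c,k,z)); print(n,t,ce.round(1),round(a,3),np.round(s,1))
print(arm.inverse_kinematics([560,-290,230],quat(-.27)))
arm.reach([560,-290,260],quat(-.27))
c=arm.capture("wrist");cv2.imwrite("pics/w1.png",c["pixels"][:,:,::-1]); np.save("w1.npy",c,allow_pickle=True);s=arm.read_state();print(s["t"],proj(c,[638.8,-297.3,14]),s["qpos"])
E
```

```text
cross 118.0 [432.4 208.9] 0.001 [108.2  69.3]
round 126.0 [453.3  12.5] -0.417 [113.   67.8]
bar 119.0 [ 446.1 -189. ] 0.12 [109.4  70.8]
[ 0.3406411   0.51130372  0.1012802   1.56729419 -0.05655763  1.06586201
 -1.38437363]
2.1417 [266.41189233 112.12800106] [ 0.34517522  0.48789303  0.0972947   1.52283393 -0.0496012   1.13336626
 -1.39030378]
```

View pics/w1.png

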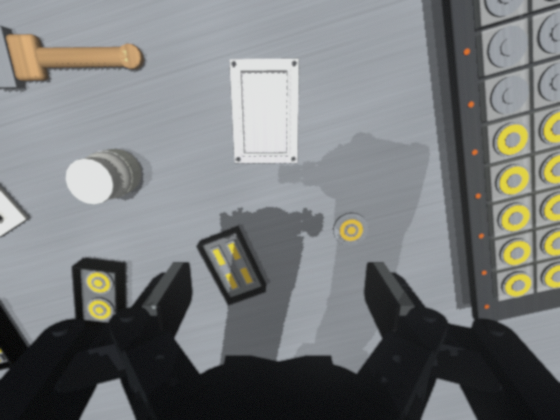

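```bash
cat >> h.py <<'E'
def hover(xy,a,z=260,back=80):
    arm.reach([xy[0]-back*np.cos(a),xy[1]-back*np.sin(a),z],quat(a))
def look(xy,z,name,thr=50,bright=False):
    c=arm.capture("wrist"); cv2.imwrite(f"pics/{name}.png",c["pixels"][:,:,::-1])
    g=c["pixels"].max(2); m=(c["pixels"].min(2)>thr) if bright else (g<thr)
    m=cv2.morphologyEx(m.astype(np.uint8),cv2.MORPH_CLOSE,np.ones((9,9)) if bright else np.ones((3,3)))
    k=blob(m,proj(c,[*xy,z])); ce,a,s=rect(plane(c,k,z))
    print(name,ce.round(1),round(a,3),np.round(s,1),"t",round(arm.read_state()["t"],1)); return ce,a
E
python3 - <<'E'
from h import *
look((639,-297),6,"pal",165,True)
hover((432,209),np.pi)
for t in(40,55,70): look((432,209),38,"cr",t)
E
```

```text
pal [ 641.  -287.6] -0.251 [130. 102.] t 2.2
cr [395.8 225.2] 0.895 [72.8 36.3] t 4.1
cr [434.8 213.9] -0.009 [99.9 60.2] t 4.1
cr [434.9 213.8] -0.004 [101.9  62.4] t 4.2
```

View pics/cr.png

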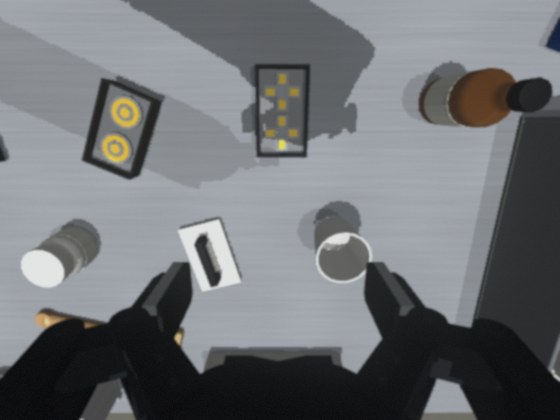

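Wrist view: crosses at (282,110), clean against the bench; cup rim (344,257) and bottle clear of the grasp. Re-evaluating the pallet from the saved wrist picture.

```bash
python3 - <<'E'
from h import *
c=np.load("w1.npy",allow_pickle=True).item()
for t in(175,185,195,205):
    m=cv2.morphologyEx((c["pixels"].min(2)>t).astype(np.uint8),cv2.MORPH_CLOSE,np.ones((5,5)))
    k=blob(m,(265,110)); print(t,*[np.round(x,3) for x in rect(plane(c,k,6))])
print(c["pixels"].min(2)[110,222:310:3], c["pixels"].min(2)[50:170:3,265])
E
```

```text
175 [ 639.032 -294.367] -0.272 [125.382  85.422]
185 [ 638.848 -294.879] -0.267 [125.693  84.16 ]
195 [ 638.512 -294.302] -0.265 [124.779  82.903]
205 [ 639.048 -294.762] -0.272 [122.956  82.034]
[159 159 160 173 225 225 223 197 225 226 226 226 226 225 226 225 226 225
 226 226 226 225 223 221 225 211 163 161 163 162] [161 161 160 214 225 225 222 150 222 225 225 225 225 225 225 226 226 226
 226 225 225 226 226 225 225 225 224 224 224 224 225 223 224 223 194 201
 221 218 155 159]
```

```bash
cat >> h.py <<'E'
def pick(xy,a,z,F=60,open_=85,close=55,up=170):
    p=np.array([xy[0],xy[1]]); arm.grip(open_)
    arm.reach([*p,z+75],quat(a)); arm.move_linear([*p,z+25],feed=120); arm.move_linear([*p,z],feed=40)
    print("down f",arm.read_state()["contact_force"].round(1))
    arm.grip(close,F); s=arm.read_state(); print("w",s["grip_width"].round(1) if hasattr(s["grip_width"],'round') else s["grip_width"],s["finger_force"])
    arm.move_linear([*p,z+20],feed=40); arm.move_linear([*p,up],feed=150)
    s=arm.read_state(); print("lift",np.round(s["contact_force"],1),s["grip_width"],s["eef_pos"],s["t"])
E
python3 - <<'E'
from h import *
pick((434.8,213.8),np.pi-.006,0)
hover((639,-294.6),np.pi-.27)
for t in (175,190,205): look((639,-294.6),6,"pal2",t,True)
E
```

```text
down f [ 0.2 -0.1  1. ]
w 61.05693160354448 65.36320567131042
lift [ 0.  -0.6 -3.4] 60.91573739573786 [434.46748593 213.36576735 169.17053162] 8.6833
pal2 [ 732.5 -348.4] 1.431 [858.5 501.2] t 10.9
pal2 [ 578.9 -358.1] 0.695 [226.2 155.1] t 11.0
pal2 [ 586.9 -361.8] 0.055 [216.6  98. ] t 11.0
```

View pics/pal2.png

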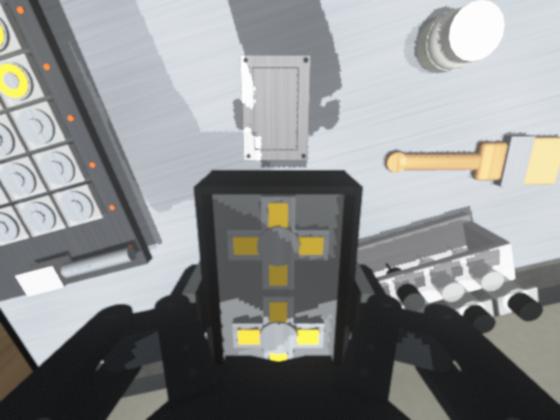

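Held tray is level and mid-gripped; the pallet is in shadow with its four corner screws at about (246,61), (305,60), (249,156), (304,155). I'll use the screws in both views.

```bash
python3 - <<'E'
from h import *
c2=arm.capture("wrist"); c1=np.load("w1.npy",allow_pickle=True).item()
for c,ps in((c1,[(234,63),(293,64),(237,158),(294,158)]),(c2,[(246,61),(305,60),(249,156),(304,155)])):
    g=c["pixels"].max(2).astype(float); bh=cv2.morphologyEx(g,cv2.MORPH_BLACKHAT,np.ones((7,7))); out=[]
    for u,v in ps:
        w=bh[v-5:v+6,u-5:u+6].copy(); w[w<.5*w.max()]=0; y,x=np.mgrid[-5:6,-5:6]; out.append([u+(w*x).sum()/w.sum(),v+(w*y).sum()/w.sum()])
    P=plane(c,out,6); print(np.round(out,1).tolist(),P[:,:2].round(1).tolist(),P.mean(0).round(1),rect(P)[1:])
E
```

```text
[[233.3, 63.7], [293.7, 62.9], [237.8, 158.7], [292.9, 158.4]] [[703.3, -274.1], [684.5, -344.7], [592.6, -244.0], [573.3, -314.5]] [ 638.4 -294.3    6. ] (np.float64(-0.2648877225572601), (115.16417694091797, 73.1551284790039))
[[245.6, 59.6], [305.6, 59.6], [248.2, 155.5], [303.4, 155.6]] [[573.3, -314.1], [592.5, -244.2], [684.2, -345.0], [703.7, -274.5]] [ 638.5 -294.5    6. ] (np.float64(-0.2702136452632544), (115.26461029052734, 73.08675384521484))
```

Pallet agreed by both views: (638.5, -294.4), yaw -0.267. Placing.

```bash
cat >> h.py <<'E'
PX=np.array([638.5,-294.4]); PA=np.pi-.267
def place(z,xy=PX,a=PA,open_=85,up=60):
    arm.reach([*xy,max(z+60,150)],quat(a)); arm.move_linear([*xy,z+30],feed=120)
    for d in(12,6,3,1,0):
        arm.move_linear([*xy,z+d],feed=30); s=arm.read_state(); print(d,np.round(s["contact_force"],1),np.round(s["eef_pos"],1))
        if s["contact_force"][2]>(20 if d<2 else 12): break
    arm.wait(.2); arm.grip(open_); arm.wait(.2)
    arm.move_linear([*xy,z+40],feed=100); arm.move_linear([*xy,z+40+up],feed=200)
    print("t",arm.read_state()["t"])
E
python3 - <<'E'
from h import *
place(9)
hover(PX,PA)
look(PX,47,"p1",60)
hover((453,12.5),np.pi-.417)
look((453,12.5),32,"rd",60)
E
```

```text
12 [-0.3  0.4 -2.8] [ 638.6 -294.4   21.1]
6 [-0.5 -0.3 -2.5] [ 638.3 -294.4   14.7]
3 [-0.2 -0.1 -2. ] [ 638.4 -294.4   11.8]
1 [ 0.5 -0.1 -2.5] [ 638.4 -294.4    9.9]
0 [-2.   0.3  3.6] [ 638.6 -294.4    9.5]
t 16.3583
p1 [ 630.1 -290.6] -0.282 [84.6 59.4] t 17.1
rd [447.3  17.4] -0.419 [83.  61.5] t 18.5
```

View pics/p1.png

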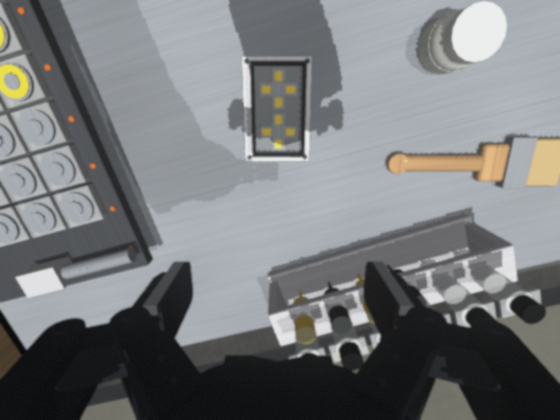

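View pics/rd.png

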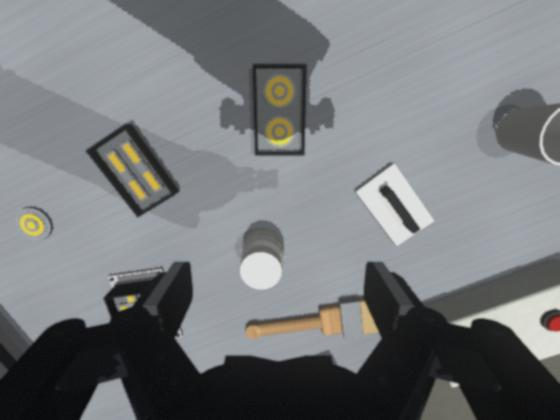

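Crosses sit in the frame around (277,109); round tray at (280,110), its brighter lower end broke the mask. Retry with other thresholds.

```bash
python3 - <<'E'
from h import *
for t in(66,72,78,84): look((453,12.5),32,"rd",t)
g=cv2.imread("pics/rd.png").max(2); print(g[110,244:316:2],g[56:164:2,268])
c=arm.capture("wrist")
E
```

```text
rd [455.1  14. ] -0.42 [99.9 62.2] t 18.5
rd [455.4  13.6] -0.419 [101.1  63.3] t 18.6
rd [455.   13.3] -0.419 [101.1  64.3] t 18.6
rd [454.8  13.1] -0.419 [103.3  66. ] t 18.7
[101 101  95  83  67  44  58  86  89  89  88  88  89  90  89  89  90  88
  89  88  89  90  90  90  89  90  90  86  67  43  52  88  98  98  99  98] [ 97  97  97  94  63  38  45  83  90  91  91  97 107 129 146 151 151 151
 150 151 149 142 130 106  95  85  89  89  89  88  88  89  92 106 128 144
 148 149 150 149 147 147 153 162 156 149 144 112  63  59 122 169 169 169]
```

```bash
python3 - <<'E'
from h import *
pick((455.2,13.7),np.pi-.419,-2)
place(40)
hover(PX,PA)
look(PX,74,"p2",66)
hover((446,-189),np.pi+.12)
for t in(60,66,75,85): look((448,-187),26,"br",t)
E
```

```text
down f [-0.5 -0.2  0.5]
w 61.20892633193148 65.22883415222168
lift [-0.7 -0.3 -3.3] 61.40170881929161 [454.67094813  13.43754571 169.21496958] 23.2917
12 [-0.8 -0.4 -3.5] [ 638.6 -294.3   52. ]
6 [-0.6  0.7 -3.4] [ 638.3 -294.4   45.7]
3 [ 0.  -0.6 -4.1] [ 638.4 -294.4   42.8]
1 [ 0.1 -0.7 -3.9] [ 638.4 -294.4   40.9]
0 [-2.3  0.3  3.2] [ 638.6 -294.4   40.6]
t 29.075
p2 [ 639.1 -292.9] -0.254 [100.2  60.1] t 29.8
br [ 446.8 -190.2] 0.114 [100.4  60.4] t 30.7
br [ 446.8 -190.5] 0.113 [101.4  61.6] t 30.8
br [ 446.9 -190.7] 0.117 [101.2  62.8] t 30.8
br [ 447.  -190.5] 0.117 [103.5  64.5] t 30.9
```

View pics/p2.png

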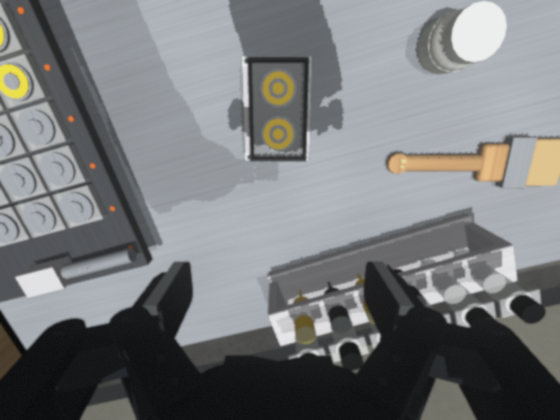

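View pics/br.png

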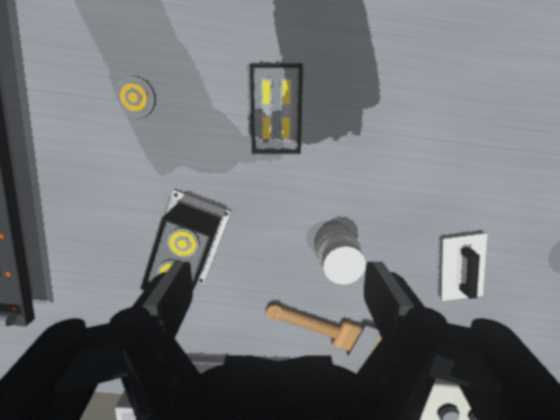

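Round tray is nested at (278,109) on the stack, and the contact height matches. Bars at (276,108). Next the bar tray, then a look at the cover.

```bash
python3 - <<'E'
from h import *
pick((446.9,-190.5),np.pi+.115,-3)
place(66)
hover(PX,PA)
look(PX,95,"p3",66)
hover((637,111),np.pi+.253)
for t in(150,175,190,205): look((637,111),11,"cv",t,True)
E
```

```text
down f [ 0.4 -0.3 -0.1]
w 60.599003158210145 65.3496766090393
lift [-0.   0.1 -2.2] 61.0894346220007 [ 446.35604582 -190.57678466  169.1744435 ] 35.45
12 [-0.2  0.4 -1.9] [ 638.6 -294.4   78. ]
6 [-0.6  0.7 -3. ] [ 638.3 -294.4   71.7]
3 [-0.   0.3 -2.4] [ 638.4 -294.4   68.8]
1 [ 1.2 -0.5 -3.8] [ 638.5 -294.4   66.8]
0 [-2.2  0.8  4.2] [ 638.6 -294.4   66.6]
t 40.55
p3 [ 638.2 -292.6] -0.267 [100.8  60.4] t 41.2
cv [719.  208.3] -1.488 [891.6 511.4] t 42.9
cv [617.5 100. ] 0.263 [65.2 51.9] t 42.9
cv [616.9 120. ] 0.256 [44.9 11.1] t 43.0
cv [617.3 120.4] 0.258 [39.2  8.6] t 43.0
```

View pics/p3.png

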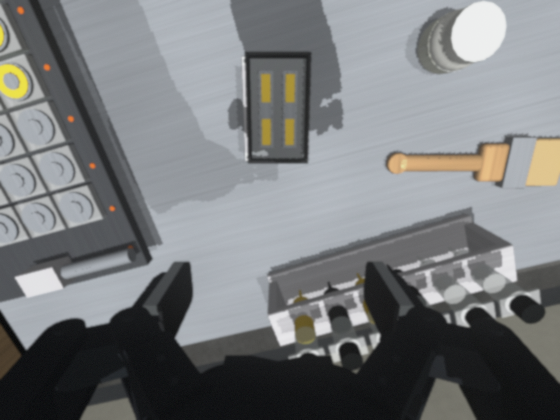

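View pics/cv.png

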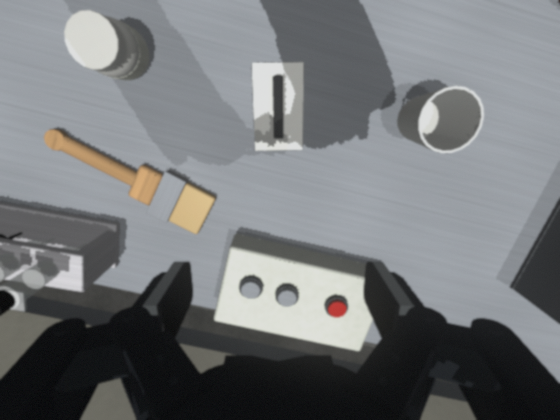

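Bars nested at (278,108). Cover at (278,107), with its handle as a clear dark bar at (278,106), so I'll use the handle.

```bash
python3 - <<'E'
from h import *
r=[look((637,111),37,"cv2",t) for t in(55,70)]
ce=(r[0][0]+r[1][0])/2; a=(r[0][1]+r[1][1])/2
assert abs(a-.255)<.04
pick(ce,np.pi+a,16,F=40,open_=40,close=5,up=190)
E
```

```text
cv2 [656.8 116.2] 0.253 [19.5  7.2] t 43.0
cv2 [635.5 109.9] 0.254 [66.2  9.5] t 43.1
down f [0.1 0.2 0. ]
w 10.709828437221836 39.98012959957123
lift [ 0.8  0.8 -1.5] 10.921684473727083 [645.74810927 112.62149647 188.9054226 ] 47.8917
```

The threshold-55 mask was only a fragment, so the average put the grip about 10 mm off-centre. I'll set the cover back down, look again and regrip.

```bash
python3 - <<'E'
from h import *
xy=(646.15,113.05); a=np.pi+.2535
arm.move_linear([*xy,30],feed=200); arm.move_linear([*xy,16],feed=30); arm.grip(40); arm.move_linear([*xy,90],feed=200)
hover((636,110),a)
for t in (64,70,76,82): look((636,110),37,"cv3",t)
c=arm.capture("wrist"); print(plane(c,[(277.8,106.8)],11))
E
```

```text
cv3 [657.5 116.6] 0.256 [18.4  7.2] t 51.2
cv3 [634.9 111. ] 0.257 [66.1  8.3] t 51.2
cv3 [634.7 111.1] 0.25 [66.1  8.3] t 51.3
cv3 [635.  110.4] 0.257 [66.1  9.5] t 51.3
[[631.45499998 109.40675224  11.        ]]
```

View pics/cv3.png

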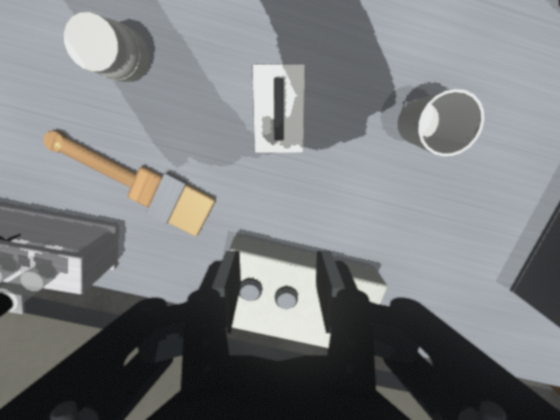

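Cover is flat with the plate spanning (253,65)–(304,153); the handle centre is consistently (634.9, 110.7). Regrip and place.

```bash
python3 - <<'E'
from h import *
pick((634.9,110.7),np.pi+.255,16,F=40,open_=40,close=5,up=190)
place(106,open_=40)
hover(PX,PA,z=280)
c=arm.capture("wrist"); cv2.imwrite("pics/p4.png",c["pixels"][:,:,::-1])
look(PX,127,"p4b",70); print(proj(c,[*PX,101]))
E
```

```text
down f [-0.1 -0.3 -0.3]
w 11.219425968145813 42.04034686088562
lift [-0.2 -0.2 -1.7] 10.96892220856813 [634.50247939 110.31435523 188.94597067] 55.8917
12 [-1.3  0.  -0.3] [ 638.6 -294.4  118.1]
6 [-0.1 -0.1 -1.9] [ 638.3 -294.4  111.7]
3 [ 0.5  1.2 -1. ] [ 638.4 -294.4  108.8]
1 [ 0.5  0.2 -0.6] [ 638.4 -294.4  106.9]
0 [-0.1  0.7  1. ] [ 638.7 -294.4  106.3]
t 61.4333
p4b [ 637.6 -292.6] -0.272 [65.8  9.2] t 62.0
[275.86276134 110.26165488]
```

View pics/p4.png

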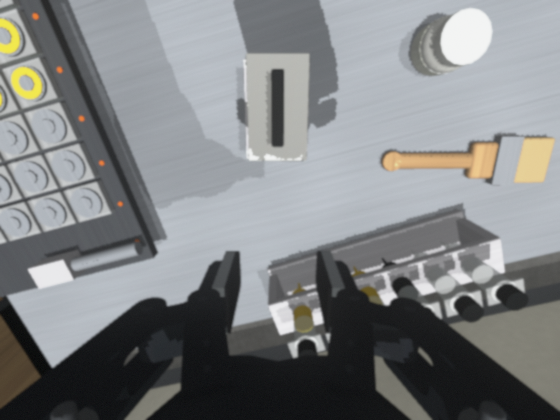

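The cover sits square at (277,107) on the stack, with its handle centre within 2 mm of the pallet axis and contact at the expected height. Handing in.

```bash
python3 -c "
from plant import arm
print(arm.job_done())"
```

```text
the job is handed in; nothing more can be done
None
```

The crosses, round medals, bars and cover are stacked in that order on the pallet, each seated at its expected height, and the job was handed in at about 62 s; I first gripped the cover about 10 mm off-centre, so I set it back down and regripped it.

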